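# Push a row of tape rolls home along the stock rail and shut the keeper

### The arm

A 7-joint arm with a two-finger parallel gripper is mounted at the origin on a cart in front of the work surface, level with it; the furniture and walls round the work are solid. World frame = base frame: x ahead of the robot, y to its left, z up, the work surface at z = 0. Lengths are in m, angles in rad, forces in N, time in s.
With the tool pointing down it reaches from about 0.4 to 0.85 m from the base axis. Payload 10.4 kg.
Tool frame: the origin (TCP) lies midway between the tips of the shut fingers; the grasp point (between the pads) lies 19 mm behind it; z points along the fingers, y is the line along which they close (so a half turn about z gives the same grasp; the last joint's range is limited). The gripper opens to 87 mm and grips with 3 to 60 N. Pads are 19 mm wide; open, the fingers measure 117 mm over their backs; the gripper's body (75 mm by 190 mm) begins 51 mm behind the grasp point.
Start: joints at [-0.023, 0.332, -0.065, 1.46, 0.022, 1.35, -0.088], TCP at [0.625, 0, 0.223] pointing down, gripper open.
Joint ranges: [-2.6, 2.6], [-0.5, 2.12], [-1.47, 1.34], [0.16, 2.42], [-1.27, 4.41], [0.06, 2.06], [-2.6, 2.6]. Speed limits (rad/s): [2.22, 2.22, 2.79, 2.79, 3.14, 3.14, 3.14].

### API

Orientations are given as a unit quaternion [x, y, z, w].
In Python, from bench import r gives the robot as it stands.
- The arm moves only by the tool apply_moves, never from a script. Its argument "steps" is a list of rows, each a list of 7 numbers: the turn, a rotation vector about the tool's x, y, z in rad, then the shift along the tool's x, y, z in mm, then the opening, from -1 (shut) to 1 (fully open). In form: [[ax, ay, az, x, y, z, claw], ...]. A call has 1 to 20 rows; each row is the pose to reach, as a shift and turn from the pose commanded when the call began, along the tool's axes at that moment; what a row does not reach only later rows make up. A row lasts 1/12 s, in which the tool goes at most 41.7 mm and 7.16 degrees, less where a joint would pass 70% of its speed; a pose out of reach is approached as far as the arm can. A call with a gripper value outside its range is refused whole. The fingers move at their own pace and stop on an object; "force" is the grip in N (left out, the last holds). Time passes only in rows, so rows that repeat a pose let the fingers close. It gives the time, the measured TCP pose, the force, the opening and the grip force at its end, in the units of the state.
- r.read_state(): the state, without advancing time (a new reading comes with each control period).
- r.camera(name): name is "scene" or "side" or "wrist"; returns a dict with "pixels" (480x640x3 uint8, red, green, blue), "z_map" (480x640 float32, m along the optical axis (not along the pixel's ray), 0 where there is no reading), "fovy" (degrees; the focal length in pixels is half the picture's height over the tangent of half this angle, whatever the lens; pixels are square), "cx", "cy" (the principal point, pixels), "position" and "orientation" of the camera in the world. Camera axes: x right, y down, z forward; pixel columns grow to the right and rows downward; lengths in m; the calibration is good to about 2 mm. A picture is of the moment at which its call begins.
- r.close_job(): hands the job in; it is judged then, once.
The state is a dict: "time": time; "joint_positions": joint angles; "joint_vel": joint speeds; "joint_torque": joint torques, N m; "ee_pos": TCP position; "eef_rot": TCP orientation; "ft_force": force on the tool from outside, world axes, zero at the start; "torque": the same for the moment, N m; "width": finger opening in m; "grip_force": force on a finger pad.
Only numpy, scipy, OpenCV 4.12 (cv2) and the standard library are available. Lean on these libraries where they do the work, as an engineer would, in place of code of your own. Each camera call takes 0.05 s, during which the arm holds its last target. There are 200 camera calls.

### The job

Three rolls of tape lie touching in a row in the raised metal rail on the table. Push the whole row along the rail as one train, pressing only on the outermost roll at the open end of the rail, until the first roll is fully against the end stop and the row is closed up; then swing the rail's keeper arm fully shut across the rail behind the last roll and move clear. Do not grip or lift the rolls, keep the rolls together in the rail, and leave everything else on the table where it is.

Things in the scene. Friction and masses are not known exactly. Their poses are not given: they have to be found in the camera images.
- rail: shallow aluminium channel on two low cross feet, fixed, a cable under it. Origin: on its centre line, at table height. y runs along it from the end stop to the open end (at y = +165 mm), x across, z up. Floor 21 mm above the table, inner width 77 mm, side lips' tops 27 mm above the table. A row that is home has its roll centres at y = -131, -63, +5 mm. Keeper hinge outside the -x lip at x = -56, y = +48 mm.
- stop_face (a point): middle of the end stop's face that the first roll must meet, at rail y = -165 mm, 33 mm above the table; the stop is a dark steel block across the channel, its top 44 mm above the table
- roll_1_mid (a point): roll of green tape lying flat, 68 mm outside diameter, 21 mm high, 50 to 100 g; the point is its centre, half-way up. First of the row, nearest the end stop (must not be touched by the robot).
- roll_2_mid (a point): roll of green tape lying flat, 68 mm outside diameter, 21 mm high, 50 to 100 g; the point is its centre, half-way up. Middle of the row (must not be touched by the robot).
- roll_3_mid (a point): roll of green tape lying flat, 68 mm outside diameter, 21 mm high, 50 to 100 g; the point is its centre, half-way up. Outermost of the row, towards the open end: the one to push on, from its open-end side.
- keeper (a joint): keeper arm's hinge, vertical axis, rad. 1.9 = fully shut: arm along the rail's +x, across the channel, 5 mm behind a home row. Open at less: seen from above the arm points (1.9 - value) rad counter-clockwise from the rail's x, so near 0 it lies outside the channel, pointing to the open end. Turns clockwise to shut, stays where left, under 1 N at the tip; cannot shut unless the row is home.
- keeper_hinge (a point): on the keeper's hinge axis, about 32 mm above the table; hub 18 mm across, top 44 mm above the table.
- keeper_tab (a point): upright finger post on the keeper arm's free end, 88 mm from the hinge axis, 8 mm thick with an 11 mm black cap, top 61 mm above the table; the point is 48 mm above the table. The arm is a straight steel bar, 8 mm thick, 30 to 39 mm above the table, from hinge to post.
- spare_roll: a fourth, same roll of tape lying on the table beyond the stop, not part of the row; bystander, origin under its centre
- spool: black thread spool, 48 mm across, 56 mm high, standing on the table; bystander, origin under its centre
- tags: stack of small aluminium tag blanks, 33 x 57 mm, 10 mm high, lying on the table; bystander, origin under its centre
- bolt: steel bolt standing on its head, 15 mm across, 36 mm high; bystander, origin under its centre
- mug: small striped cup, 50 mm high; bystander, origin under its centre
There are look-alikes about, which are no part of the job. What is shaped like the part that bears roll_3_mid but black or orange is not meant. Leave any red look-alike of the part that bears roll_1_mid alone.

How it is judged:
By the outcome, as a careful person would: the job done as asked, in the order asked, and still so for the second after the job is handed in, with the robot touching nothing.
It also fails if it takes over 51 s, if anything falls off the work surface, if the arm or the gripper's body presses on something with over 40 N, if the wrist force passes 120 N, or if a joint passes its speed limit or range.

## Working session

There is one attempt and no reset: what is moved stays moved. The work goes in short steps, Python scripts to look and compute and a tool call to move; the robot and the scene stay as the last step left them, time stands still between calls to the robot, and variables do not carry over. Pictures are saved under pics/ and viewed, at most 10 in all, crops included, and the job is handed in when it is done.

Besides the shell and the picture viewer there is one more tool, called after ">>>" as a command line: name --pt "numbers of a row" for each row, then --argument value for the rest. apply_moves: Moves the arm, as the interface text tells. Its arguments: {"type":"object","properties":{"steps":{"type":"array","items":{"type":"array","items":{"type":"number"}}},"force":{"type":"number"}},"required":["steps"]}

```bash
mkdir -p pics; cat > h.py <<'E'
import numpy as np,cv2
from bench import r
from scipy.spatial.transform import Rotation as R
def cam(n):
    c=r.camera(n); c['f']=240/np.tan(np.radians(c['fovy'])/2); q=c['orientation']
    c['R']=R.from_quat(q).as_matrix() if np.size(q)==4 else np.array(q).reshape(3,3)
    c['p']=np.array(c['position']); return c
def ray(c,u,v): return c['R']@np.array([(u-c['cx'])/c['f'],(v-c['cy'])/c['f'],1])
def onz(c,u,v,z):
    d=ray(c,u,v); return c['p']+d*(z-c['p'][2])/d[2]
def pts(c):
    v,u=np.mgrid[:480,:640]; Z=c['z_map']
    P=np.stack([(u-c['cx'])/c['f']*Z,(v-c['cy'])/c['f']*Z,Z],-1)
    return P@c['R'].T+c['p']
def save(c,n): cv2.imwrite('pics/'+n,c['pixels'][:,:,::-1])
def proj(c,P):
    q=c['R'].T@(np.array(P)-c['p']); return q[:2]/q[2]*c['f']+[c['cx'],c['cy']]
E
python3 - <<'E'
from h import *
for n in ['scene','side']:
    c=cam(n); save(c,n+'0.png'); print(n,c['p'],c['f'],c['R'].round(3).tolist(),(c['z_map']>0).mean())
s=r.read_state(); print(s)
E
```

```text
scene [ 0.22281704 -0.56818433  0.85045466] 468.3001724407292 [[0.85, -0.39, 0.355], [-0.527, -0.623, 0.578], [-0.004, -0.678, -0.735]] 0.9962890625
side [0.25142277 0.88825347 0.53264736] 486.2565832085498 [[-0.924, -0.183, 0.335], [-0.381, 0.411, -0.828], [0.014, -0.893, -0.45]] 0.9949251302083333
{'time': 0.1, 'joint_positions': array([-0.02263744,  0.33280772, -0.06469773,  1.46086656,  0.02161218,
        1.34986858, -0.08850253]), 'joint_vel': array([-0.00085031, -0.00109393, -0.00049924, -0.00196331, -0.00038322,
       -0.00147176,  0.0005361 ]), 'joint_torque': array([ 3.16136166e-04, -6.24538064e+01,  2.38312193e-02, -3.90717781e+01,
       -6.15657773e-02,  3.65302863e-02,  4.60620026e-05]), 'ee_pos': array([6.24659623e-01, 1.49393534e-05, 2.21829671e-01]), 'eef_rot': array([ 7.07087247e-01,  7.07126036e-01, -4.67018005e-04, -4.18639758e-04]), 'ft_force': array([-0.53841248,  0.32747318,  0.41438226]), 'torque': array([ 0.05964793,  0.05218015, -0.02476319]), 'grip_force': 0.0, 'width': 0.08743904006064203}
```

View pics/scene0.png

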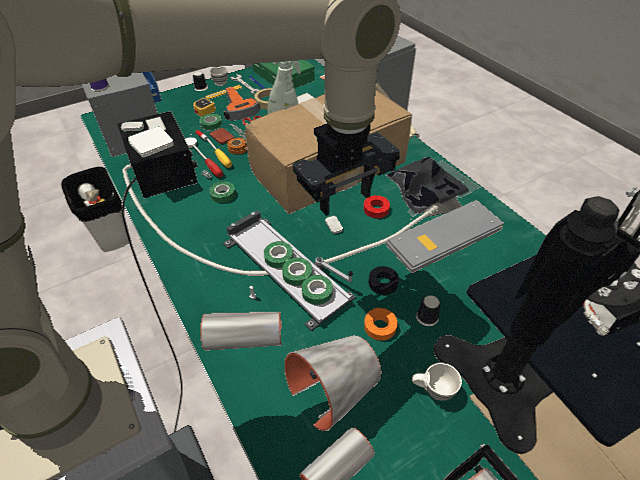

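View pics/side0.png

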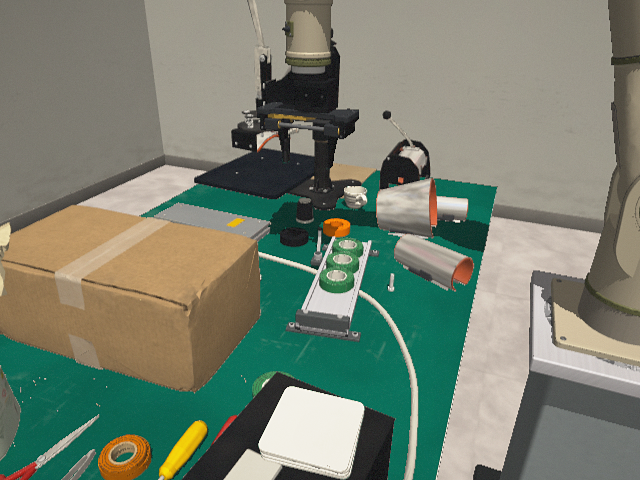

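The scene view shows the rail from the stop at about (243,222) to the open end at (335,315). The rolls are at (278,252), (297,269) and (318,289), the hinge is near (320,262) and the keeper post is near (350,275). Next I'll measure these with depth and colour.

```bash
python3 - <<'E'
from h import *
big=[]
for n,box in [('scene',(215,205,365,330)),('side',(280,215,385,345))]:
    c=cam(n); P=pts(c); hsv=cv2.cvtColor(c['pixels'],cv2.COLOR_RGB2HSV)
    u0,v0,u1,v1=box; m=np.zeros((480,640),bool); m[v0:v1,u0:u1]=1
    X=P[m]; z=X[:,2]
    print(n,'z hist',np.histogram(z,bins=[-.01,-.004,.004,.012,.018,.024,.03,.036,.04,.046,.055,.07,.3])[0])
    g=m&(hsv[...,0]>40)&(hsv[...,0]<90)&(hsv[...,1]>60)&(P[...,2]>.036)&(P[...,2]<.048)
    k,l,st,ce=cv2.connectedComponentsWithStats(g.astype(np.uint8))
    for i in range(1,k):
        if st[i,4]>40: 
            q=P[l==i]; (x,y),rad=cv2.minEnclosingCircle((q[:,:2]*1000).astype(np.float32)); print('roll',ce[i],x,y,rad,q[:,2].mean(),len(q))
    f=m&(P[...,2]>.016)&(P[...,2]<.031)&(hsv[...,1]<60)
    q=(P[f][:,:2]*1000).astype(np.float32); rc=cv2.minAreaRect(q); print('rail rect',rc,cv2.boxPoints(rc).tolist())
    cr=c['pixels'][v0:v1,u0:u1,::-1]; s=min(800/cr.shape[1],600/cr.shape[0]); cv2.imwrite(f'pics/{n}1.png',cv2.resize(cr,None,fx=s,fy=s,interpolation=cv2.INTER_CUBIC)); print('scale',s)
E
```

```text
scene z hist [   37 10957   976   175  1966  1156   349   525  1258    47   691   550]
roll [298.61394102 271.65236819] 525.2601318359375 38.14988708496094 102.84745025634766 0.040976975207926356 1119
rail rect ((498.11419677734375, 76.24388885498047), (177.50885009765625, 348.82672119140625), 11.554397583007812) [[376.22369384765625, 229.34539794921875], [446.09307861328125, -112.41232299804688], [620.0046997070312, -76.85762023925781], [550.1353149414062, 264.90008544921875]]
scale 4.8
side z hist [   0 6975 1062  272 1877 1041  452  386 1401  100   25    0]
roll [341.37892377 263.18834081] 526.7989501953125 40.481590270996094 104.30470275878906 0.04125489781582733 892
rail rect ((589.650634765625, 30.786178588867188), (236.71536254882812, 472.20526123046875), 6.833866596221924) [[444.039794921875, 251.1278839111328], [500.2279052734375, -217.72250366210938], [735.261474609375, -189.55552673339844], [679.0733642578125, 279.29486083984375]]
scale 4.615384615384615
```

View pics/scene1.png

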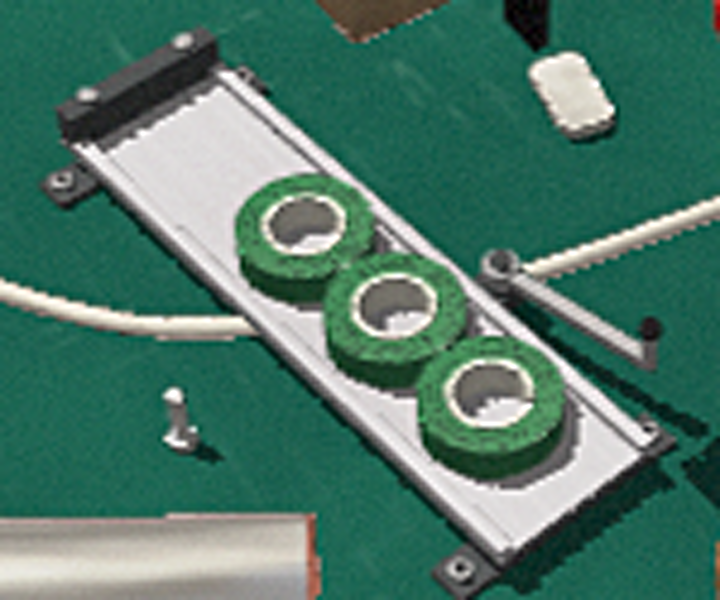

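View pics/side1.png

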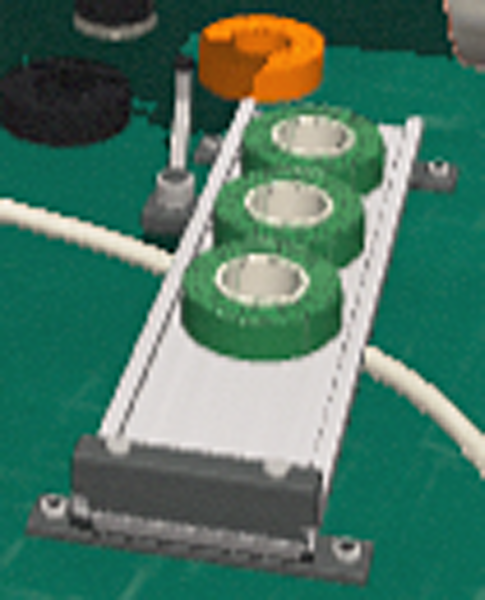

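The crops show the three rolls touching, about 75 mm short of the stop. The keeper is open on the far side of the rail: hub at crop pixel (500,262), post cap at (651,325). I'll triangulate these.

```bash
python3 - <<'E'
from h import *
a=cam('scene');b=cam('side')
S=lambda p:(215+p[0]/4.8,205+p[1]/4.8)
D=lambda p:(280+p[0]/4.615,215+p[1]/4.615)
for n,z,s,d in [('r1',.042,(304,223),(261,277)),('r2',.042,(396,305),(288,203)),('r3',.042,(490,392),(313,135)),('hub',.044,(500,262),(175,180)),('cap',.061,(651,325),(183,62))]:
    print(n,(1000*onz(a,*S(s),z)).round(1)[:2],(1000*onz(b,*D(d),z)).round(1)[:2])
for n,z,s in [('+x lip stop',.027,(82,148)),('+x lip open',.027,(508,552)),('-x lip stop',.027,(237,72)),('-x lip open',.027,(653,437)),('stop topR',.044,(217,42)),('stop topL',.044,(62,108)),('stopbase faceL',.021,(108,150)),('stopbase faceR',.021,(222,88)),('bolt',0.036,(174,397))]:
    print(n,(1000*onz(a,*S(s),z)).round(1)[:2])
for n,z,s in [('-x lip open',.027,(250,98)),('+x lip open',.027,(415,122)),('-x lip stop',.027,(105,435)),('stop top frontL',.044,(76,440)),('stop top frontR',.044,(322,480))]:
    print(n,(1000*onz(b,*D(s),z)).round(1)[:2])
P=pts(a);h=cv2.cvtColor(a['pixels'],cv2.COLOR_RGB2HSV)
# dark stop block top by depth
m=(abs(P[...,2]-.044)<.003)&(h[...,2]<110)&(P[...,1]>.15)&(P[...,1]<.3)&(P[...,0]>.4)&(P[...,0]<.6)
print('stop',cv2.minAreaRect((P[m][:,:2]*1000).astype(np.float32)),m.sum())
E
```

```text
r1 [515.4 106. ] [515.2 107.8]
r2 [527.5  37.6] [526.1  41.6]
r3 [538.2 -29.5] [537.4 -26.8]
hub [581.8  33. ] [579.6  45.5]
cap [612.6 -48.2] [609.9 -39.7]
+x lip stop [449.3 223.8]
+x lip open [505.2 -98.4]
-x lip stop [541.3 231.5]
-x lip open [593.3 -80.6]
stop topR [536.1 240.5]
stop topL [447.7 238.7]
stopbase faceL [461.6 221.2]
stopbase faceR [531.5 230.7]
bolt [417.   48.3]
-x lip open [588.8 -80.8]
+x lip open [504. -89.]
-x lip stop [538.2 221.4]
stop top frontL [537.2 251.1]
stop top frontR [444.3 238.2]
stop ((491.68792724609375, 242.7335662841797), (93.4466323852539, 17.124589920043945), 10.385826110839844) 148
```

```bash
python3 - <<'E'
from h import *
b=cam('side');a=cam('scene')
for c in (a,b):
    P=pts(c)
    m=(P[...,2]>.07)&(P[...,2]<.15)&(P[...,0]>.38)&(P[...,0]<.75)&(abs(P[...,1])<.25)
    H,xe,ye=np.histogram2d(P[m][:,0],P[m][:,1],bins=[np.arange(.38,.76,.04),np.arange(-.24,.25,.04)])
    print(xe.round(2),ye.round(2)); print(H.astype(int))
E
```

```text
[0.38 0.42 0.46 0.5  0.54 0.58 0.62 0.66 0.7  0.74] [-0.24 -0.2  -0.16 -0.12 -0.08 -0.04  0.    0.04  0.08  0.12  0.16  0.2
  0.24]
[[197 156   0   3  63   0   0   0   0   0   0   0]
 [359  72   0   0   1   0   0   0   0   0   0   0]
 [330  50   0   0   0   0   0   0   0   0   0   0]
 [215  20   0   0   0   0   0   0   0   0   0   0]
 [  0   0   0   0   0   0   0   0   0   0   0   0]
 [  0   0   0   0   0   0   0   0   0   0   0  69]
 [  0   0   0   0   0   0   0   0   0   0   0 218]
 [  0   0   0   0   0   0   0   0   0   0   0   1]
 [  0   0   0   0   0   0   0   0   0   0   0   0]]
[0.38 0.42 0.46 0.5  0.54 0.58 0.62 0.66 0.7  0.74] [-0.24 -0.2  -0.16 -0.12 -0.08 -0.04  0.    0.04  0.08  0.12  0.16  0.2
  0.24]
[[ 81 367   0   0  42   1   0   0   0   0   0   0]
 [162 402   0   0   0   0   0   0   0   0   0   0]
 [144 286   0   0   0   0   0   0   0   0   0   0]
 [ 94 110   0   0   0   0   0   0   0   0   0   0]
 [  0   0   0   0   0   0   0   0   0   0   0   0]
 [  0   0   0   0   0   0   0   0   0   0   0  13]
 [  0   0   0   0   0   0   0   0   0   0   0   0]
 [  0   0   0   0   0   0   0   0   0   0   0   0]
 [  0   0   0   0   0   0   0   0   0   0   0   0]]
```

>>> apply_moves --pt "0 0 -0.08 -30 -25 30 -1" --pt "0 0 -0.169 -60 -50 60 -1" --pt "0 0 -0.169 -88 -76 90 -1" --pt "0 0 -0.169 -88 -76 100 -1" --pt "0 0 -0.169 -88 -76 100 -1" --pt "0 0 -0.169 -88 -76 100 -1" --pt "0 0 -0.169 -88 -76 100 -1" --pt "0 0 -0.169 -88 -76 100 -1"

```text
time: 1.07
ee_pos: [0.5505, -0.0869, 0.1238]
eef_rot: [0.644, 0.765, 0.001, 0.001]
ft_force: [-0.5, 0.5, 0.6]
width: 0.0418
grip_force: 0.0
```

>>> apply_moves --pt "0 0 0 0 0 0 -1" --pt "0 0 0 0 0 0 -1" --pt "0 0 0 0 0 0 -1" --pt "0 0 0 0 0 0 -1" --pt "0 0 0 0 0 0 -1" --pt "0 0 0 0 0 0 -1"

```text
time: 1.57
ee_pos: [0.5491, -0.0879, 0.1226]
eef_rot: [0.645, 0.764, 0.0, 0.0]
ft_force: [0.3, -0.2, 1.0]
width: 0.0034
grip_force: 0.0
```

```bash
python3 - <<'E'
from h import *
c=cam('wrist'); save(c,'w0.png'); s=r.read_state(); print(s['ee_pos'],s['width'],c['p'],c['R'].round(3).tolist(),c['f'])
for n,p in [('r3',[.538,-.028,.042]),('cap',[.611,-.044,.061]),('hub',[.581,.04,.044])]: print(n,proj(c,p))
E
```

```text
[ 0.5490154  -0.08797719  0.12254854] 0.0025189153810005055 [ 0.53525481 -0.00832116  0.28417841] [[0.986, 0.161, 0.05], [0.168, -0.943, -0.285], [0.001, 0.29, -0.957]] 398.46338394064946
r3 [314.62551414 151.79363321]
cap [435.88749862 204.66375568]
hub [412.75100515  40.8513207 ]
```

View pics/w0.png

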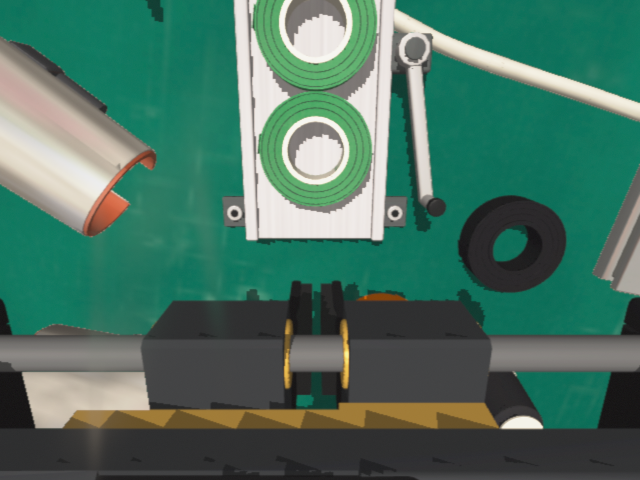

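The wrist view confirms it: roll 3 is at (316,150), the hub at (413,49) and the cap at (436,207), and the rail is aligned with the tool. I'll descend at the open end.

>>> apply_moves --pt "0 0 0 0 0 20 -1" --pt "0 0 0 0 0 45 -1" --pt "0 0 0 0 0 70 -1" --pt "0 0 0 0 0 85 -1" --pt "0 0 0 0 0 93 -1" --pt "0 0 0 0 0 95 -1" --pt "0 0 0 0 0 95 -1" --pt "0 0 0 0 0 95 -1"

```text
time: 2.28
ee_pos: [0.5499, -0.0881, 0.0287]
eef_rot: [0.645, 0.764, 0.0, 0.001]
ft_force: [-0.9, 0.2, -0.1]
width: 0.0001
grip_force: 0.0
```

>>> apply_moves --pt "0 0 0 4 0 0 -1" --pt "0 0 0 8 0 0 -1" --pt "0 0 0 12 0 0 -1" --pt "0 0 0 16 0 0 -1" --pt "0 0 0 20 0 0 -1" --pt "0 0 0 24 0 0 -1" --pt "0 0 0 28 0 0 -1" --pt "0 0 0 32 0 0 -1" --pt "0 0 0 36 0 0 -1" --pt "0 0 0 40 0 0 -1" --pt "0 0 0 40 0 0 -1" --pt "0 0 0 40 0 0 -1"

```text
time: 3.28
ee_pos: [0.542, -0.0478, 0.0273]
eef_rot: [0.645, 0.764, 0.0, -0.0]
ft_force: [-0.4, 0.3, 0.3]
width: 0.0005
grip_force: 0.0
```

```bash
python3 - <<'E'
from h import *
c=cam('scene'); s=r.read_state(); print(s['ee_pos'],s['ft_force'])
cr=c['pixels'][205:330,215:365,::-1]; cv2.imwrite('pics/s2.png',cv2.resize(cr,None,fx=4,fy=4,interpolation=cv2.INTER_CUBIC))
E
```

```text
[ 0.54195202 -0.04797184  0.02727255] [-0.32927158 -0.53969849 -0.13113335]
```

View pics/s2.png

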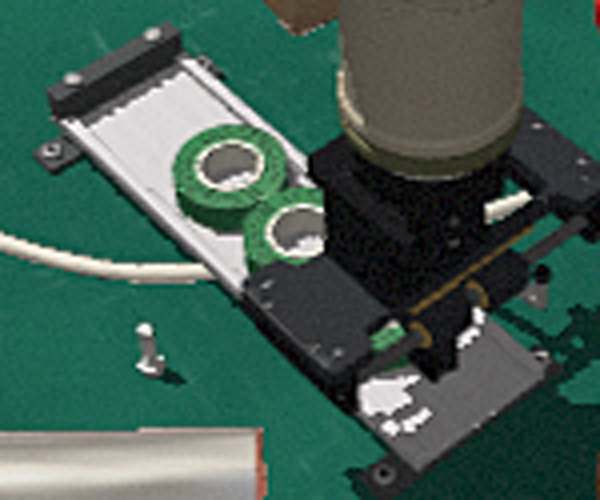

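The row is moving as one train (roll 1 at crop (230,165), roll 2 at (298,230)). I'll keep pushing, then creep to the stop.

>>> apply_moves --pt "0 0 0 4 0 0 -1" --pt "0 0 0 8 0 0 -1" --pt "0 0 0 12 0 0 -1" --pt "0 0 0 16 0 0 -1" --pt "0 0 0 20 0 0 -1" --pt "0 0 0 24 0 0 -1" --pt "0 0 0 28 0 0 -1" --pt "0 0 0 32 0 0 -1" --pt "0 0 0 36 0 0 -1" --pt "0 0 0 40 0 0 -1" --pt "0 0 0 44 0 0 -1" --pt "0 0 0 48 0 0 -1" --pt "0 0 0 52 0 0 -1" --pt "0 0 0 55 0 0 -1" --pt "0 0 0 57 0 0 -1" --pt "0 0 0 58 0 0 -1" --pt "0 0 0 58 0 0 -1"

```text
time: 4.75
ee_pos: [0.5325, 0.0089, 0.0276]
eef_rot: [0.645, 0.764, 0.0, -0.0]
ft_force: [-0.8, 0.2, 0.4]
width: 0.0008
grip_force: 0.0
```

>>> apply_moves --pt "0 0 0 1 0 0 -1" --pt "0 0 0 2 0 0 -1" --pt "0 0 0 3 0 0 -1" --pt "0 0 0 4 0 0 -1" --pt "0 0 0 5 0 0 -1" --pt "0 0 0 6 0 0 -1" --pt "0 0 0 6 0 0 -1" --pt "0 0 0 6 0 0 -1"

```text
time: 5.42
ee_pos: [0.5315, 0.0147, 0.0276]
eef_rot: [0.645, 0.764, 0.0, -0.0]
ft_force: [0.8, -0.7, -0.2]
width: 0.0005
grip_force: 0.1
```

```bash
python3 - <<'E'
from h import *
c=cam('side'); s=r.read_state(); print(s['ee_pos'],s['ft_force'])
cr=c['pixels'][215:345,270:400,::-1]; cv2.imwrite('pics/d2.png',cv2.resize(cr,None,fx=4.5,fy=4.5,interpolation=cv2.INTER_CUBIC))
E
```

```text
[0.53155182 0.01471485 0.0275832 ] [-1.18869438 -0.215526    0.11773215]
```

View pics/d2.png

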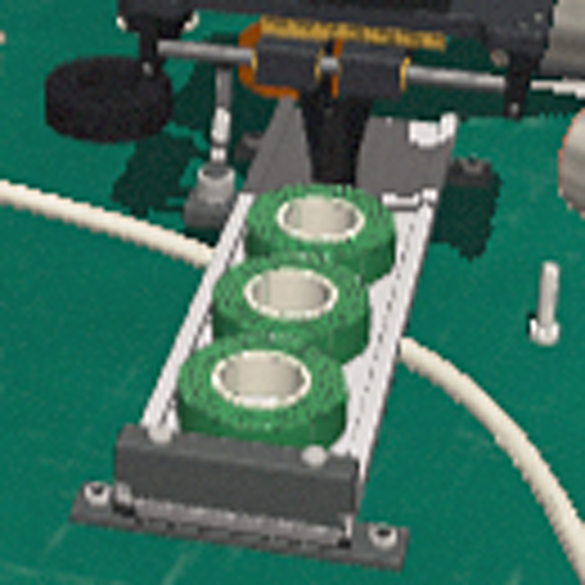

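The row is still together and roll 1 is about 10 mm short of the stop. I'll creep on until the force rises.

>>> apply_moves --pt "0 0 0 1 0 0 -1" --pt "0 0 0 2 0 0 -1" --pt "0 0 0 3 0 0 -1" --pt "0 0 0 4 0 0 -1" --pt "0 0 0 5 0 0 -1" --pt "0 0 0 6 0 0 -1" --pt "0 0 0 7 0 0 -1" --pt "0 0 0 7 0 0 -1" --pt "0 0 0 7 0 0 -1"

```text
time: 6.22
ee_pos: [0.5304, 0.0217, 0.0276]
eef_rot: [0.645, 0.764, 0.0, -0.0]
ft_force: [0.0, -0.2, 1.1]
width: 0.0002
grip_force: 0.1
```

>>> apply_moves --pt "0 0 0 1 0 0 -1" --pt "0 0 0 2 0 0 -1" --pt "0 0 0 3 0 0 -1" --pt "0 0 0 3 0 0 -1"

```text
time: 6.55
ee_pos: [0.5298, 0.0247, 0.0276]
eef_rot: [0.645, 0.764, 0.0, -0.0]
ft_force: [-0.8, -0.6, -0.5]
width: 0.0007
grip_force: 0.4
```

>>> apply_moves --pt "0 0 0 0.5 0 0 -1" --pt "0 0 0 1 0 0 -1" --pt "0 0 0 1.5 0 0 -1" --pt "0 0 0 2 0 0 -1" --pt "0 0 0 2 0 0 -1"

```text
time: 6.97
ee_pos: [0.5295, 0.0265, 0.0275]
eef_rot: [0.645, 0.764, 0.0, -0.0]
ft_force: [-0.9, -1.1, -0.1]
width: 0.0006
grip_force: 0.5
```

>>> apply_moves --pt "0 0 0 0.5 0 0 -1" --pt "0 0 0 1 0 0 -1" --pt "0 0 0 1.5 0 0 -1" --pt "0 0 0 2 0 0 -1" --pt "0 0 0 2 0 0 -1"

```text
time: 7.38
ee_pos: [0.5293, 0.0274, 0.0276]
eef_rot: [0.645, 0.764, -0.0, 0.0]
ft_force: [1.7, -5.0, -0.8]
width: 0.0007
grip_force: 2.5
```

```bash
python3 - <<'E'
from h import *
s=r.read_state(); print(s['ee_pos'],s['ft_force'])
c=cam('side'); 
cr=c['pixels'][225:335,285:385,::-1]; cv2.imwrite('pics/d3.png',cv2.resize(cr,None,fx=5.4,fy=5.4,interpolation=cv2.INTER_CUBIC))
E
```

```text
[0.52927162 0.02742331 0.02755603] [ 1.74571735 -5.03080996 -0.78318486]
```

View pics/d3.png

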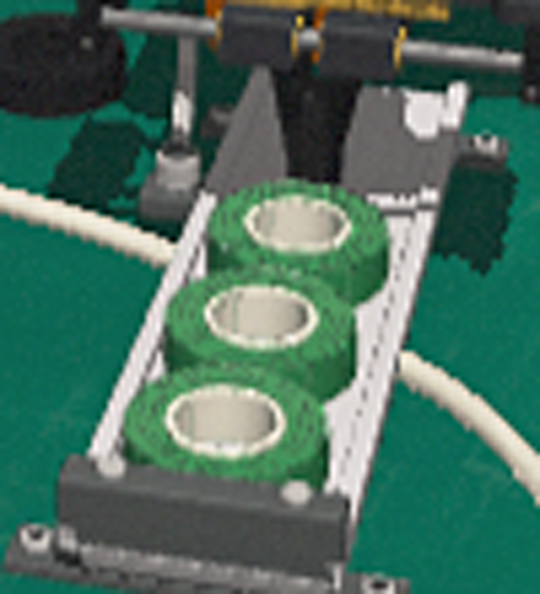

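The force has risen to about 5 N and roll 1 is at the stop. I'll press a bit more to confirm, then back off.

>>> apply_moves --pt "0 0 0 1 0 0 -1" --pt "0 0 0 2 0 0 -1" --pt "0 0 0 3 0 0 -1" --pt "0 0 0 3 0 0 -1"

```text
time: 7.77
ee_pos: [0.5291, 0.0279, 0.0276]
eef_rot: [0.646, 0.763, -0.001, 0.001]
ft_force: [2.2, -12.1, 0.2]
width: 0.0005
grip_force: 6.3
```

>>> apply_moves --pt "0 0 0 -4 0 0 -1" --pt "0 0 0 -15 0 0 -1" --pt "0 0 0 -35 0 0 -1" --pt "0 0 0 -45 0 -20 -1" --pt "0 0 0 -45 0 -45 -1" --pt "0 0 0 -45 0 -70 -1" --pt "0 0 0 -45 0 -85 -1" --pt "0 0 0 -45 0 -95 -1" --pt "0 0 0 -45 0 -95 -1" --pt "0 0 0 -45 0 -95 -1"

```text
time: 8.6
ee_pos: [0.5362, -0.013, 0.1222]
eef_rot: [0.645, 0.764, 0.0, -0.0]
ft_force: [-0.2, 0.7, 0.3]
width: 0.0002
grip_force: 0.0
```

```bash
python3 - <<'E'
from h import *
s=r.read_state(); print(s['ee_pos'],s['ft_force'],s['joint_positions'].round(3))
c=cam('wrist'); save(c,'w1.png')
for n,p in [('hub',[.581,.035,.044]),('cap',[.611,-.0455,.061])]: print(n,proj(c,p))
o=np.array([.5177,.0729]);Y=np.array([.168,-.986])
for y in(-131,-63,5): print(proj(c,[*(o+Y*y/1000),.042]))
E
```

```text
[ 0.5361503  -0.01301318  0.12218868] [-0.22813117  0.74597154  0.2515136 ] [ 0.018  0.223 -0.088  1.818  0.022  1.102  0.091]
hub [402.2973909 187.7802476]
cap [425.04671677 326.23537471]
[ 308.4048864  -183.06904495]
[309.04147663 -20.99190659]
[309.56947485 113.43748765]
```

View pics/w1.png

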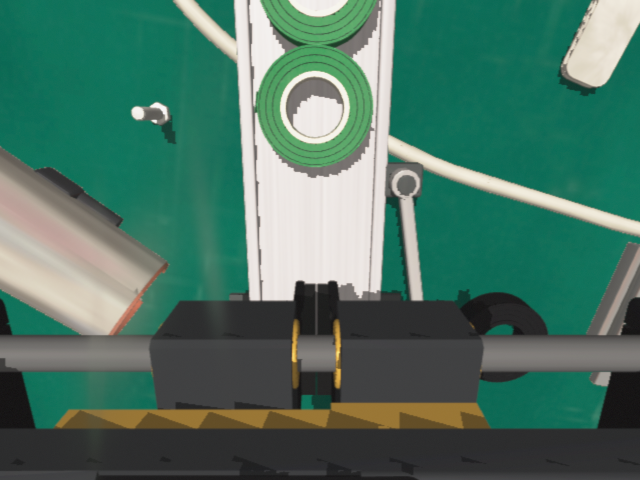

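Pressed firm at 12 N with the row closed up. Roll 3 is at (316,107) and the hub at (405,183), which fits the home position. Next I'll go behind the keeper post, turning the tool to face the swing.

>>> apply_moves --pt "0 0 -0.12 -5 10 0 -1" --pt "0 0 -0.24 -9 22 0 -1" --pt "0 0 -0.36 -12 34 0 -1" --pt "0 0 -0.48 -15 46 0 -1" --pt "0 0 -0.6 -18 58 0 -1" --pt "0 0 -0.72 -21 68 0 -1" --pt "0 0 -0.84 -24 78 0 -1" --pt "0 0 -0.96 -27 88 0 -1" --pt "0 0 -1.08 -30 95 0 -1" --pt "0 0 -1.2 -33 100 0 -1" --pt "0 0 -1.32 -36 104 0 -1" --pt "0 0 -1.44 -39 104 0 -1" --pt "0 0 -1.56 -39 104 0 -1" --pt "0 0 -1.68 -39 104 0 -1" --pt "0 0 -1.756 -39 104 0 -1" --pt "0 0 -1.756 -39 104 0 -1" --pt "0 0 -1.756 -39 104 0 -1" --pt "0 0 -1.756 -39 104 0 -1"

```text
time: 10.15
ee_pos: [0.6449, -0.0339, 0.1216]
eef_rot: [-0.175, 0.985, 0.0, -0.001]
ft_force: [-0.8, 0.9, -0.1]
width: 0.0006
grip_force: 0.0
```

>>> apply_moves --pt "0 0 0 0 0 20 -1" --pt "0 0 0 0 0 45 -1" --pt "0 0 0 0 0 65 -1" --pt "0 0 0 0 0 74 -1" --pt "0 0 0 0 0 76 -1" --pt "0 0 0 0 0 76 -1" --pt "0 0 0 0 0 76 -1"

```text
time: 10.73
ee_pos: [0.6461, -0.0339, 0.0478]
eef_rot: [-0.176, 0.984, -0.0, 0.001]
ft_force: [0.5, -0.3, 0.3]
width: 0.0003
grip_force: 0.0
```

```bash
cat > tab.py <<'E'
from h import *
import sys
th0,th1,d,n=map(float,sys.argv[1:])
s=r.read_state(); Rt=R.from_quat(s['eef_rot']).as_matrix(); p=s['ee_pos']*1000
print(p.round(1),s['ft_force'].round(1),'x_t',Rt[:,0].round(3),s['joint_positions'].round(2))
H=np.array([582,36.5]);X=np.array([-.986,-.168]);Y=np.array([.168,-.986])
for th in np.linspace(th0,th1,int(n)):
    a=np.radians(th);e=np.cos(a)*X+np.sin(a)*Y;t=np.sin(a)*X-np.cos(a)*Y
    g=np.r_[H+88*e-d*t,46]; sh=Rt.T@(g-p)
    az=np.arctan2(t@Rt[:2,1],t@Rt[:2,0])
    print([0,0,round(az,3),*sh.round(0),-1],th)
E
python3 tab.py 100.6 10 12 19
python3 - <<'E'
from h import *
c=cam('scene')
cr=c['pixels'][205:330,235:385,::-1]; cv2.imwrite('pics/s3.png',cv2.resize(cr,None,fx=4,fy=4,interpolation=cv2.INTER_CUBIC))
E
```

```text
[646.1 -33.9  47.8] [ 0.5 -0.3  0.3] x_t [-0.938 -0.346 -0.002] [ 0.22  0.54 -0.31  1.57  0.18  1.06  1.78]
[0, 0, np.float64(-0.0), np.float64(24.0), np.float64(0.0), np.float64(2.0), -1] 100.6
[0, 0, np.float64(0.088), np.float64(32.0), np.float64(-0.0), np.float64(2.0), -1] 95.56666666666666
[0, 0, np.float64(0.176), np.float64(39.0), np.float64(-0.0), np.float64(2.0), -1] 90.53333333333333
[0, 0, np.float64(0.263), np.float64(47.0), np.float64(0.0), np.float64(2.0), -1] 85.5
[0, 0, np.float64(0.351), np.float64(55.0), np.float64(2.0), np.float64(2.0), -1] 80.46666666666667
[0, 0, np.float64(0.439), np.float64(62.0), np.float64(4.0), np.float64(2.0), -1] 75.43333333333334
[0, 0, np.float64(0.527), np.float64(70.0), np.float64(6.0), np.float64(2.0), -1] 70.39999999999999
[0, 0, np.float64(0.615), np.float64(77.0), np.float64(9.0), np.float64(2.0), -1] 65.36666666666666
[0, 0, np.float64(0.703), np.float64(84.0), np.float64(13.0), np.float64(2.0), -1] 60.33333333333333
[0, 0, np.float64(0.791), np.float64(90.0), np.float64(18.0), np.float64(2.0), -1] 55.3
[0, 0, np.float64(0.878), n
[... 181 characters left out ...]
0, np.float64(1.054), np.float64(106.0), np.float64(34.0), np.float64(2.0), -1] 40.199999999999996
[0, 0, np.float64(1.142), np.float64(111.0), np.float64(41.0), np.float64(2.0), -1] 35.16666666666666
[0, 0, np.float64(1.23), np.float64(115.0), np.float64(48.0), np.float64(2.0), -1] 30.133333333333326
[0, 0, np.float64(1.318), np.float64(118.0), np.float64(55.0), np.float64(2.0), -1] 25.099999999999994
[0, 0, np.float64(1.406), np.float64(121.0), np.float64(62.0), np.float64(2.0), -1] 20.066666666666663
[0, 0, np.float64(1.493), np.float64(123.0), np.float64(70.0), np.float64(2.0), -1] 15.033333333333331
[0, 0, np.float64(1.581), np.float64(124.0), np.float64(77.0), np.float64(2.0), -1] 10.0
```

View pics/s3.png

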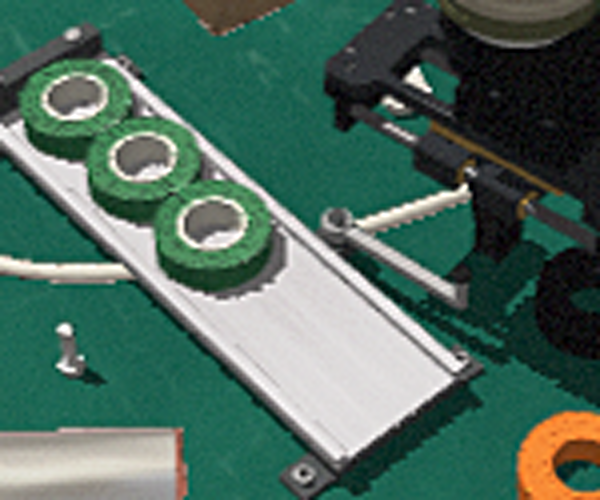

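The row is home and closed up. The fingertip (490,250) is behind the post (460,285). Swinging now.

>>> apply_moves --pt "0 0 0 8 0 2 -1" --pt "0 0 0 16 0 2 -1" --pt "0 0 0 20 0 2 -1" --pt "0 0 0 24 0 2 -1" --pt "0 0 0.044 28 0 2 -1" --pt "0 0 0.088 32 0 2 -1" --pt "0 0 0.132 35.5 0 2 -1" --pt "0 0 0.176 39 0 2 -1" --pt "0 0 0.22 43 0 2 -1" --pt "0 0 0.263 47 0 2 -1" --pt "0 0 0.307 51 1 2 -1" --pt "0 0 0.351 55 2 2 -1" --pt "0 0 0.395 58.5 3 2 -1" --pt "0 0 0.439 62 4 2 -1" --pt "0 0 0.483 66 5 2 -1" --pt "0 0 0.527 70 6 2 -1" --pt "0 0 0.571 73.5 7.5 2 -1" --pt "0 0 0.615 77 9 2 -1" --pt "0 0 0.615 77 9 2 -1"

```text
time: 12.37
ee_pos: [0.5694, -0.0524, 0.0449]
eef_rot: [0.131, 0.991, -0.0, 0.0]
ft_force: [0.1, -0.2, -0.1]
width: 0.0006
grip_force: 0.0
```

```bash
python3 tab.py 65.4 5 12 19 | sed 's/np.float64//g'; python3 - <<'E'
from h import *
for n in ['scene','side']:
    c=cam(n); P=pts(c)
    m=(abs(P[...,2]-.0395)<.006)&(P[...,0]>.5)&(P[...,0]<.64)&(P[...,1]<.05)&(P[...,1]>-.06)
    h=cv2.cvtColor(c['pixels'],cv2.COLOR_RGB2HSV); m&=(h[...,1]<70)&(h[...,2]>70)
    q=(P[m][:,:2]*1000); print(n,len(q)); 
    if len(q)>10: print(cv2.minAreaRect(q.astype(np.float32)), q.min(0),q.max(0))
E
```

```text
[569.4 -52.4  44.9] [ 0.1 -0.2 -0.1] x_t [-0.966  0.26  -0.   ] [ 0.19  0.39 -0.21  1.78  0.1   0.98  1.25]
[0, 0, (-0.002), (-1.0), (1.0), (-1.0), -1] 65.4
[0, 0, (0.056), (4.0), (1.0), (-1.0), -1] 62.04444444444445
[0, 0, (0.115), (9.0), (0.0), (-1.0), -1] 58.6888888888889
[0, 0, (0.173), (14.0), (0.0), (-1.0), -1] 55.333333333333336
[0, 0, (0.232), (19.0), (1.0), (-1.0), -1] 51.97777777777778
[0, 0, (0.29), (25.0), (1.0), (-1.0), -1] 48.62222222222223
[0, 0, (0.349), (30.0), (2.0), (-1.0), -1] 45.266666666666666
[0, 0, (0.408), (35.0), (4.0), (-1.0), -1] 41.91111111111111
[0, 0, (0.466), (40.0), (5.0), (-1.0), -1] 38.55555555555556
[0, 0, (0.525), (45.0), (7.0), (-1.0), -1] 35.2
[0, 0, (0.583), (49.0), (9.0), (-1.0), -1] 31.84444444444445
[0, 0, (0.642), (54.0), (11.0), (-1.0), -1] 28.488888888888887
[0, 0, (0.7), (59.0), (14.0), (-1.0), -1] 25.133333333333333
[0, 0, (0.759), (63.0), (17.0), (-1.0), -1] 21.77777777777778
[0, 0, (0.817), (67.0), (20.0), (-1.0), -1] 18.422222222222217
[0, 0, (0.876), (71.0), (24.0), (-1.0), -1] 15.066666666666663
[0, 0, (0.935), (75.0), (27.0), (-1.0), -1] 11.711111111111109
[0, 0, (0.993), (78.0), (31.0), (-1.0), -1] 8.355555555555554
[0, 0, (1.052), (81.0), (35.0), (-1.0), -1] 5.0
scene 28
((544.7865600585938, -2.8991928100585938), (24.487836837768555, 99.43097686767578), 13.245404243469238) [522.95005442 -51.64614677] [562.93015324  48.29913519]
side 187
((561.045166015625, 17.027420043945312), (75.73486328125, 106.96026611328125), 29.386154174804688) [501.80764665 -46.18024195] [593.00661372  47.11304719]
```

```bash
cat > ang.py <<'E'
from h import *
H=np.array([582,36.5]);X=np.array([-.986,-.168]);Y=np.array([.168,-.986])
for n in ['scene','side']:
    c=cam(n); P=pts(c)*1000; h=cv2.cvtColor(c['pixels'],cv2.COLOR_RGB2HSV)
    d=P[...,:2]-H; rr=np.hypot(d[...,0],d[...,1]); roll=np.hypot(P[...,0]-519,P[...,1]-68)
    m=(P[...,2]>35)&(P[...,2]<43)&(rr>15)&(rr<84)&(roll>37)&(h[...,1]<80)
    a=np.degrees(np.arctan2(d[m]@Y,d[m]@X)); hist,e=np.histogram(a,bins=np.arange(-30,125,5))
    print(n,m.sum(),{int(k):int(v) for k,v in zip(e,hist) if v})
E
python3 ang.py
```

```text
scene 16 {55: 4, 60: 10}
side 85 {50: 4, 55: 28, 60: 33, 65: 14, 70: 3, 75: 1}
```

The keeper is following, now at about 62°. Continuing.

>>> apply_moves --pt "0 0 0.056 4 1 0 -1" --pt "0 0 0.115 9 0 0 -1" --pt "0 0 0.173 14 0 0 -1" --pt "0 0 0.232 19 1 0 -1" --pt "0 0 0.29 25 1 0 -1" --pt "0 0 0.349 30 2 0 -1" --pt "0 0 0.408 35 4 0 -1" --pt "0 0 0.466 40 5 0 -1" --pt "0 0 0.525 45 7 0 -1" --pt "0 0 0.583 49 9 0 -1" --pt "0 0 0.642 54 11 0 -1" --pt "0 0 0.7 59 14 0 -1" --pt "0 0 0.759 63 17 0 -1" --pt "0 0 0.817 67 20 0 -1" --pt "0 0 0.876 71 24 0 -1" --pt "0 0 0.935 75 27 0 -1" --pt "0 0 0.993 78 31 0 -1" --pt "0 0 0.993 78 31 0 -1" --pt "0 0 0.993 78 31 0 -1"

```text
time: 14.15
ee_pos: [0.5028, -0.0021, 0.0446]
eef_rot: [0.585, 0.811, 0.0, 0.0]
ft_force: [-0.1, 0.0, -0.2]
width: 0.0004
grip_force: 0.0
```

```bash
python3 ang.py; python3 tab.py 8 -4 12 7 | sed 's/np.float64//g'
```

```text
scene 15 {0: 1, 5: 3, 10: 6, 15: 4, 20: 1}
side 110 {-20: 1, -10: 4, -5: 19, 0: 56, 5: 23, 10: 4, 15: 3}
[502.8  -2.5  44.6] [ 1.1 -0.2  0.5] x_t [-0.314  0.95  -0.   ] [ 0.01  0.25 -0.1   1.97  0.03  0.92  0.21]
[0, 0, (0.011), (1.0), (-1.0), (-1.0), -1] 8.0
[0, 0, (0.046), (4.0), (-1.0), (-1.0), -1] 6.0
[0, 0, (0.08), (7.0), (-1.0), (-1.0), -1] 4.0
[0, 0, (0.115), (10.0), (-1.0), (-1.0), -1] 2.0
[0, 0, (0.15), (14.0), (-1.0), (-1.0), -1] 0.0
[0, 0, (0.185), (17.0), (-1.0), (-1.0), -1] -2.0
[0, 0, (0.22), (20.0), (-1.0), (-1.0), -1] -4.0
```

Now I'll creep to the keeper's stop.

>>> apply_moves --pt "0 0 0.02 2 -1 0 -1" --pt "0 0 0.046 4 -1 0 -1" --pt "0 0 0.06 5.5 -1 0 -1" --pt "0 0 0.08 7 -1 0 -1" --pt "0 0 0.1 8.5 -1 0 -1" --pt "0 0 0.115 10 -1 0 -1" --pt "0 0 0.115 10 -1 0 -1" --pt "0 0 0.115 10 -1 0 -1"

```text
time: 14.92
ee_pos: [0.4986, 0.0066, 0.0446]
eef_rot: [0.632, 0.775, -0.0, 0.0]
ft_force: [-0.1, -3.0, -0.4]
width: 0.0006
grip_force: 1.4
```

>>> apply_moves --pt "0 0 0.01 1 0 0 -1" --pt "0 0 0.02 2 0 0 -1" --pt "0 0 0.03 3 0 0 -1" --pt "0 0 0.03 3 0 0 -1" --pt "0 0 0.03 3 0 0 -1"

```text
time: 15.33
ee_pos: [0.4982, 0.0072, 0.0446]
eef_rot: [0.645, 0.764, -0.001, 0.001]
ft_force: [1.5, -11.1, -0.1]
width: 0.0005
grip_force: 5.7
```

It's firm at 11 N with no further travel, so the keeper is at its stop. Moving clear.

>>> apply_moves --pt "0 0 0 -4 0 0 -1" --pt "0 0 0 -12 0 0 -1" --pt "0 0 0 -30 0 0 -1" --pt "0 0 0 -35 0 -20 -1" --pt "0 0 0 -35 0 -50 -1" --pt "0 0 0 -35 0 -85 -1" --pt "0 0 0 -50 0 -120 -1" --pt "0 0 0 -70 0 -160 -1" --pt "0 0 0 -70 0 -180 -1" --pt "0 0 0 -70 0 -180 -1" --pt "0 0 0 -70 0 -180 -1" --pt "0 0 0 -70 0 -180 -1"

```text
time: 16.33
ee_pos: [0.5096, -0.0586, 0.2237]
eef_rot: [0.644, 0.765, -0.0, -0.001]
ft_force: [-1.0, 0.9, 0.2]
width: 0.0004
grip_force: 0.0
```

```bash
python3 ang.py; python3 - <<'E'
from h import *
H=np.array([582,36.5]);X=np.array([-.986,-.168]);Y=np.array([.168,-.986]);O=np.array([518.2,74.5])
for n in ['scene','side','wrist']:
    c=cam(n); P=pts(c)*1000; h=cv2.cvtColor(c['pixels'],cv2.COLOR_RGB2HSV)
    q=P[...,:2]-O; x=q@X; y=q@Y
    z=P[...,2]; g=(h[...,0]>40)&(h[...,0]<90)&(h[...,1]>80)&(z>38)&(z<46)&(abs(x)<45)&(y>-175)&(y<60)
    print(n,'roll y',np.percentile(y[g],[0,1,99,100]).round(1) if g.any() else None)
    k=(z>34)&(z<43)&(h[...,1]<80)&(x>-45)&(x<25)&(y>40)&(y<75)
    if k.sum()>8: 
        f=np.polyfit(x[k],y[k],1); print(' bar n',k.sum(),'slope deg',np.degrees(np.arctan(f[0])).round(1),'y mid',f[1].round(1))
    t=(z>50)&(z<66)&(x>0)&(x<60)&(y>20)&(y<110); 
    if t.any(): print(' tab',np.median(x[t]).round(1),np.median(y[t]).round(1),t.sum())
print(r.read_state()['ee_pos'])
E
```

```text
scene 104 {-10: 1, -5: 27, 0: 47, 5: 19, 10: 8, 20: 1}
side 93 {-20: 1, -15: 7, -10: 12, -5: 43, 0: 23, 5: 4, 10: 1}
scene roll y [-166.1 -163.2   37.1   39.6]
 bar n 108 slope deg 0.2 y mid 50.2
 tab 30.7 50.5 24
side roll y [-167.7 -162.1   28.8   35.4]
 bar n 98 slope deg 0.5 y mid 46.5
 tab 29.5 46.2 27
wrist roll y [-37.4 -36.8  35.5  37.1]
 bar n 834 slope deg 0.3 y mid 47.6
 tab 30.1 47.5 154
[ 0.50951114 -0.05876078  0.22363035]
```

The rolls span -165 to +38 mm along the rail, which is home. The bar lies straight across at y about 48 mm (slope about 0.3°), which is shut. Handing in.

```bash
python3 -c "
from bench import r
print(r.close_job())"
```

```text
the job is handed in; nothing more can be done
None
```

The three rolls were pushed home against the end stop as one closed row, the keeper arm was swung fully shut behind them, and the arm was clear when I handed the job in, about 16.5 s into the 51 s limit.

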